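# Charge an oil bottle on the sprung charging stand

### The job

Load the charging stand: first stand the short gas cartridge in the pocket next to the sprung ring (one stud), then the long cartridge in the outer pocket (two studs), both upright, fully down and let go. Then set the oil bottle upright in the sprung ring, press it down against the spring until the ring's rim is level with its metal sleeve, and finish while still holding it pressed down there. Leave the pliers, the tape measure and the wood offcut where they lie.

Things in the scene. Friction and masses are not known exactly. Their poses are not given: they have to be found in the camera images.
- stand: charging stand, fixed to the bench: dark base plate 110 (x) x 250 (y) x 6 mm, on it a wooden block 40 mm high (top above the bench) with two round pockets, and beside the block a round metal sleeve (92 mm outside, rim 40 mm above the bench) with the sprung ring in it. Origin at the centre of the underside, on the bench; z up; y runs along the stand from the ring (y = -75 mm) over pocket 1 (y = +20 mm) to pocket 2 (y = +85 mm), all at x = 0
- pocket_1 (a point): centre of the mouth of the inner pocket (next to the ring, one brass stud in front), level with the block's top: a round blind hole 30 mm wide with a chamfered mouth, 28 mm deep (floor 12 mm above the bench)
- pocket_2 (a point): centre of the mouth of the outer pocket (two brass studs in front), same size and depth as pocket 1
- spring_ring (a joint): how far the sprung ring is pressed down, in m: 0 at rest (rim 16 mm above the sleeve's rim, 56 mm above the bench), 0.016 with its rim level with the sleeve's, 0.018 at its stop. It moves straight down and springs back; it pushes up with about 7 N at rest and 14 N at the stop, so that it carries the bottle without sinking
- ring_seat (a point): centre of the ring's floor (moves with the ring; 39 mm above the bench at rest), on which the bottle stands. The ring is a black cup, 60 mm wide inside with a flared mouth, its wall rising 17 mm above this floor, 75 mm over its rim
- short_cartridge_center (a point): short steel gas cartridge standing upright on its flat foot, 26 mm in diameter, 82 mm tall (straight for the lower 68 mm, then a shoulder and a 9 mm neck), 0.09 kg; the point is at its axis, half-way up (41 mm over its foot); z up along its axis. Take it at about 58 mm over its foot: when it is seated, its lowest 28 mm are in the pocket and its top is 94 mm above the bench
- long_cartridge_center (a point): long steel gas cartridge standing upright, 26 mm in diameter, 112 mm tall (straight for the lower 98 mm, then shoulder and 9 mm neck), 0.12 kg; the point is at its axis, half-way up (56 mm over its foot); z up along its axis; its top is 124 mm above the bench when it is seated
- bottle_center (a point): yellow squeeze bottle of oil with a black nozzle, standing upright, rigid, body 52 mm in diameter, 135 mm tall in all (body with shoulder up to 113 mm, straight to about 95 mm), 0.25 kg; the point is at its axis, half-way up (67.5 mm over its foot); z up along its axis
- pliers: red-handled pliers lying flat on the bench near its front edge, 71x204x14 mm, origin at the centre of the underside; bystander
- tape_measure: yellow and black tape measure on the bench, 37x94x69 mm, origin at the centre of the underside; bystander
- wood_block: small flat wood offcut on the bench, 45x100x19 mm, origin at the centre of the underside; bystander
There are look-alikes about, which are no part of the job. Leave any red look-alike of the part that bears short_cartridge_center alone. What is shaped like the part that bears bottle_center but green is not meant.

How it is judged:
By the outcome, as a careful person would: the job done as asked, in the order asked, and still so for the second after the job is handed in, while the arm keeps its last pose, push and grip.
It also fails if it takes over 72 s, if anything falls off the work surface, if the arm or the gripper's body presses on something with over 40 N, if the wrist force passes 120 N, or if a joint passes its speed limit or range.

### The arm

A 6-joint arm with a two-finger parallel gripper is mounted at the origin on a cart in front of the work surface, level with it; the furniture and walls round the work are solid. World frame = base frame: x ahead of the robot, y to its left, z up, the work surface at z = 0. Lengths are in m, angles in rad, forces in N, time in s.
With the tool pointing down it reaches from about 0.275 to 0.85 m from the base axis. Payload 19 kg.
Tool frame: the origin (TCP) lies midway between the tips of the shut fingers; the grasp point (between the pads) lies env.hold_point_z behind it (env.hold_point_z is the distance from the TCP to the grasp point, in m); z points along the fingers, y is the line along which they close (so a half turn about z gives the same grasp; the last joint's range is limited). The gripper opens to 85 mm and grips with 20 to 120 N. Pads are 22 mm wide; open, the fingers measure 114 mm over their backs; the gripper's body (76 mm by 85 mm) begins 54 mm behind the grasp point. The pads swing forward as they close: fully open they stand 13 mm farther back than shut.
Start: joints at [1.134, 0.15, 1.437, -0, 1.554, -0.134], TCP at [0.171, 0.549, 0.231] pointing down, gripper open.
Joint ranges: [-2.8, 2.8], [-0.68, 2.1], [0.12, 2.68], [-1.39, 4.53], [0.16, 2.79], [-2.81, 2.81]. Speed limits (rad/s): [1.89, 1.89, 2.22, 3.01, 3.01, 3.01].

### API

Orientations are given as [roll, pitch, yaw] about the fixed x, y, z axes, in that order (R = Rz(yaw) Ry(pitch) Rx(roll)).
In Python, from plant import env, imaging gives the robot as it stands.
- The arm moves only by the tool arm_command, never from a script. Its argument "commands" is text: rows parted by semicolons, each of 5 numbers parted by spaces: the opening, from -1 (shut) to 1 (fully open), then the shift along the tool's x, y, z normalised to -1 to 1, where 1 is 0.15 m, then the turn about the tool's z normalised to -1 to 1, where 1 is 30 degrees. A call has 1 to 20 rows; each row is the pose to reach, as a shift and turn from the pose commanded when the call began, along the tool's axes at that moment; what a row does not reach only later rows make up. A row lasts 1/10 s, in which the tool goes at most 50 mm and 8.59 degrees, less where a joint would pass 70% of its speed; a pose out of reach is approached as far as the arm can. A call with a number of a shift or a turn outside -1 to 1 is refused whole. A call with a gripper value outside its range is refused whole. The fingers move at their own pace and stop on an object; the grip force is fixed at half the most. Time passes only in rows, so rows that repeat a pose let the fingers close. It gives the time, the measured TCP pose, the force, the opening and the grip force at its end, in the units of the state.
- env.state(): the state, without advancing time (a new reading comes with each control period).
- imaging.camera(name): name is "scene" or "top"; returns the picture (480x640x3 uint8, blue, green, red); there is no depth.
- imaging.calibration(name): a dict with "fx", "fy", "cx", "cy" (pixels), "D" ([k1, k2, p1, p2, k3] as OpenCV has them; the pictures are not rectified), "cam_to_world" (4x4, takes a point from camera to world coordinates). Camera axes: x right, y down, z forward; pixel columns grow to the right and rows downward; lengths in m; the calibration is good to about 2 mm. A picture is of the moment at which its call begins. calibration takes no time and is no camera call.
- env.close_job(): hands the job in; it is judged then, once.
Trained networks look in the newest picture that a camera, given by its name, has taken for a name from the list of things; names that differ only in an ending like _2 or _b are one class to them, and where a whole thing is asked for, a point or a joint stands for the part that bears it (a point fixed in the world has none). Each returns a list of dicts, best first, with "p" (0 to 1); they miss things now and then, are a little off and sometimes report something else, mostly with a low value. They report only what shows in the picture. A call takes as long as a camera call. They do not tell look-alikes from the thing itself.
- imaging.boxes_of(camera, label): "location" ([x, y, z] in m, in world coordinates, good to about 4 mm: the middle of the surface that is visible of it).
- imaging.tip_of(camera, label): "location" ([x, y, z] in m, in world coordinates, good to about 4 mm: a listed point, or the origin of a listed thing).
The state is a dict: "time": time; "qpos": joint angles; "joint_vel": joint speeds; "effort": joint torques, N m; "position": TCP position; "tcp_rot": TCP orientation; "force": force on the tool from outside, world axes, zero at the start; "wrist_torque": the same for the moment, N m; "gripper_width": finger opening in m; "gripper_force": force on a finger pad.
Only numpy, scipy, OpenCV 4.12 (cv2) and the standard library are available. Lean on these libraries where they do the work, as an engineer would, in place of code of your own. Each camera call takes 0.05 s, during which the arm holds its last target. There are 200 camera calls.

## Working session

There is one attempt and no reset: what is moved stays moved. The work goes in short steps, Python scripts to look and compute and a tool call to move; the robot and the scene stay as the last step left them, time stands still between calls to the robot, and variables do not carry over. Pictures are saved under pics/ and viewed, at most 10 in all, crops included, and the job is handed in when it is done.

Besides the shell and the picture viewer there is one more tool, called after "Emit:" by a JSON object that holds its "api" and its "payload", one argument or row to a line. arm_command: Moves the arm, as the interface text tells. Scaled input: -1 to 1 covers 0.15 m each way for a shift and 30 degrees each way for a turn. Its arguments: {"type":"object","properties":{"commands":{"type":"string"}},"required":["commands"]}

```bash
mkdir -p pics; ls; python3 - <<'E'
from plant import env, imaging
import cv2
for c in ("scene","top"):
    cv2.imwrite(f"pics/{c}0.png",imaging.camera(c))
    for l in ("stand","pocket_1","pocket_2","ring_seat","short_cartridge_center","long_cartridge_center","bottle_center","pliers","tape_measure","wood_block"):
        print(c,l,[(round(d["p"],2),[round(float(v),3) for v in d["location"]]) for d in imaging.tip_of(c,l)])
s=env.state();print(s["time"],s["position"],s["tcp_rot"],s["gripper_width"],s["force"],env.hold_point_z)
E
```

```text
pics
scene stand [(0.74, [0.6, -0.016, 0.0]), (0.74, [0.606, 0.066, 0.04])]
scene pocket_1 [(0.86, [0.609, 0.066, 0.04]), (0.63, [0.602, 0.004, 0.038])]
scene pocket_2 [(0.86, [0.609, 0.066, 0.04]), (0.63, [0.602, 0.004, 0.038])]
scene ring_seat [(0.66, [0.591, -0.089, 0.041])]
scene short_cartridge_center [(0.84, [0.453, 0.321, 0.043])]
scene long_cartridge_center [(0.78, [0.474, -0.273, 0.056])]
scene bottle_center [(0.97, [0.519, -0.359, 0.067]), (0.73, [0.598, -0.292, 0.067])]
scene pliers [(0.89, [0.384, 0.0, -0.003])]
scene tape_measure [(0.69, [0.401, 0.171, 0.001]), (0.51, [0.475, -0.273, 0.057])]
scene wood_block [(0.89, [0.672, 0.337, -0.002])]
top stand [(0.6, [0.594, -0.013, -0.001]), (0.38, [0.614, 0.067, 0.039])]
top pocket_1 [(0.84, [0.6, 0.0, 0.039]), (0.8, [0.613, 0.066, 0.037])]
top pocket_2 [(0.84, [0.6, 0.0, 0.039]), (0.8, [0.613, 0.066, 0.037])]
top ring_seat [(0.59, [0.589, -0.091, 0.035])]
top short_cartridge_center [(0.55, [0.495, 0.263, 0.041]), (0.53, [0.451, 0.321, 0.045])]
top long_cartridge_center [(0.61, [0.481, -0.272, 0.055])]
top bottle_center [(0.73, [0.599, -0.286, 0.066]), (0.57, [0.517, -0.355, 0.071])]
top pliers [(0.93, [0.384, 0.0, -0.0])]
top tape_measure [(0.87, [0.401, 0.17, 0.0])]
top wood_block [(0.93, [0.67, 0.333, -0.0])]
1.1 [0.17146257 0.54881397 0.23127484] [-3.14151685e+00 -3.93075303e-05  2.83880399e+00] 0.08557319148271195 [ 0.14947951 -0.76754553  0.355862  ] 0.0187
```

View pics/scene0.png

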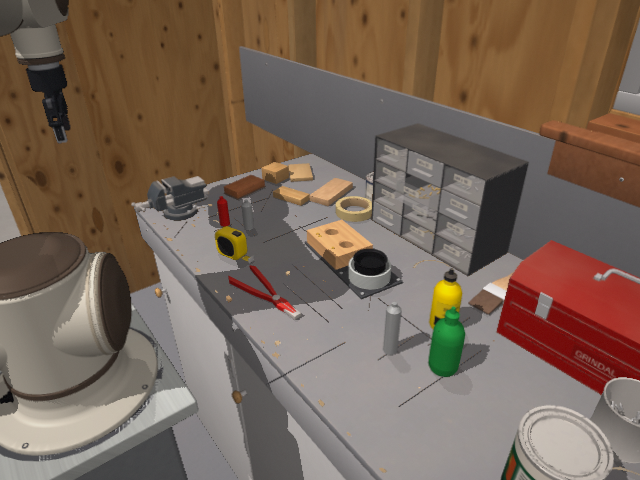

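View pics/top0.png

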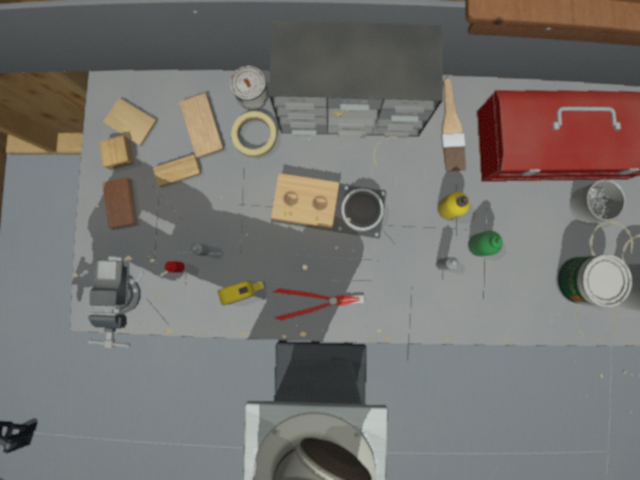

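The steel short cartridge is at scene (248,215) and top (199,249). Its red look-alike is at scene (222,212) and top (175,267). The yellow bottle is at scene (446,300) and top (453,206), and the green one at scene (446,345) and top (487,243). The description fits the steel cartridge at about (0.495, 0.263) and the yellow bottle at about (0.599, -0.287). I'll confirm both in an enlarged crop with model overlays.

```bash
cat > h.py <<'E'
import numpy as np, cv2
from plant import env, imaging
def proj(c,P):
    k=imaging.calibration(c);T=np.linalg.inv(np.array(k["cam_to_world"]))
    K=np.array([[k["fx"],0,k["cx"]],[0,k["fy"],k["cy"]],[0,0,1.]])
    return cv2.projectPoints(np.float64(P).reshape(-1,3),cv2.Rodrigues(T[:3,:3])[0],T[:3,3],K,np.float64(k["D"]))[0].reshape(-1,2)
def circ(x,y,z,r):
    a=np.linspace(0,2*np.pi,60);return np.c_[x+r*np.cos(a),y+r*np.sin(a),0*a+z]
def crop(c,img,ctr,w,h,s,curves):
    x0,y0=int(ctr[0]-w/2),int(ctr[1]-h/2)
    o=cv2.resize(img[y0:y0+h,x0:x0+w],None,fx=s,fy=s,interpolation=cv2.INTER_CUBIC)
    for P,col in curves:
        q=((proj(c,P)-[x0,y0]+.5)*s-.5)
        cv2.polylines(o,[np.int32(np.round(q*8))],False,col,1,cv2.LINE_AA,3)
    return o
def unproj(c,uv,z):
    k=imaging.calibration(c);T=np.array(k["cam_to_world"])
    K=np.array([[k["fx"],0,k["cx"]],[0,k["fy"],k["cy"]],[0,0,1.]])
    n=cv2.undistortPoints(np.float64(uv).reshape(-1,1,2),K,np.float64(k["D"])).reshape(-1,2)
    d=np.c_[n,np.ones(len(n))]@T[:3,:3].T;o=T[:3,3]
    return o+d*((z-o[2])/d[:,2])[:,None]
E
cat > ov.py <<'E'
from h import *
import sys
def ov(name,O,yaw,S,L,B):
    c_,s_=np.cos(yaw),np.sin(yaw)
    W=lambda y:(O[0]-s_*y,O[1]+c_*y)
    M=(255,0,255);G=(255,255,0)
    st=[(circ(*W(20),.04,.015),M) for _ in [0]] if 0 else [(circ(*W(.02),.04,.015),M),(circ(*W(.085),.04,.015),M),(circ(*W(-.075),.04,.046),M),(circ(*W(-.075),.056,.0375),G)]
    cy=lambda p,r,h,hs:[(circ(*p,0,r),M),(circ(*p,hs,r),G),(circ(*p,h,.0045),M)]
    rows=[]
    for c in ("scene","top"):
        img=imaging.camera(c)
        pt=lambda p,z:proj(c,[[*p,z]])[0]
        rows.append(np.hstack([crop(c,img,pt(W(0.005),.04),100,60,4,st),
          crop(c,img,pt(S,.05)-[8,0],50,60,4,cy(S,.013,.082,.068)),
          ]))
        rows.append(np.hstack([crop(c,img,pt(L,.05),50,60,4,cy(L,.013,.112,.098)),crop(c,img,pt(B,.06)+[8,12],100,80,4,cy(B,.026,.135,.095))[:240]]))
    h=[np.vstack(rows[i:i+2]) for i in (0,2)]
    o=np.hstack(h);o=cv2.resize(o,(min(800,o.shape[1]),int(o.shape[0]*min(800,o.shape[1])/o.shape[1]))) if o.shape[1]>800 else o
    cv2.imwrite(name,o)
    for i,r in enumerate(h): cv2.imwrite(name.replace(".png",f"_{i}.png"),r)
E
python3 - <<'E'
from ov import *
ov("pics/o1.png",(.6005,-.0155),-.134,(.495,.263),(.478,-.272),(.599,-.287))
E
```

```text
(no output)
```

View pics/o1_0.png

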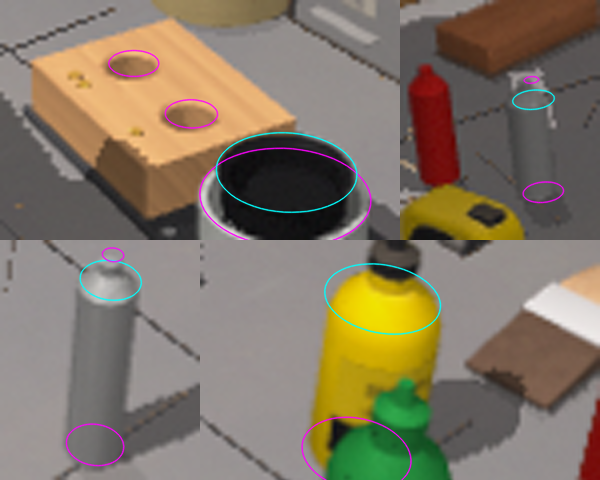

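View pics/o1_1.png

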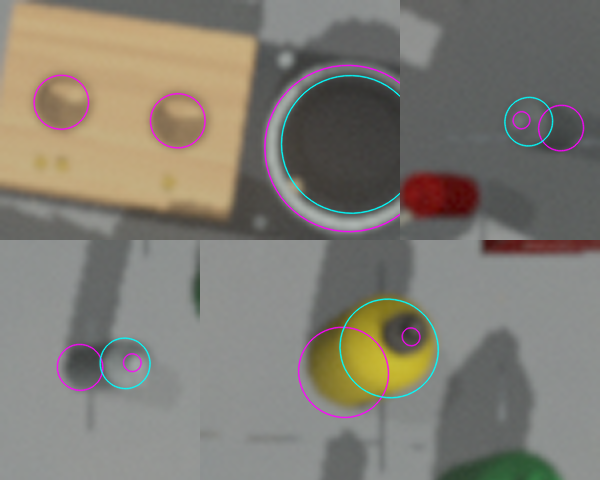

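The overlays fit the stand, the long cartridge and the bottle well. Pocket rings lie on the holes at scene (133,64)/(190,114) in the crop. The part with the steel-grey body is the short cartridge, with the red one beside it at crop (433,125). The yellow bottle stands behind the green one. The short cartridge looks about 1 px off, so I'll refine it.

```bash
python3 - <<'E'
from h import *
S=(.495,.263);out=[]
cl=cv2.createCLAHE(4,(4,4))
for c in ("scene","top"):
    img=imaging.camera(c)
    lab=cv2.cvtColor(img,cv2.COLOR_BGR2LAB);lab[...,0]=cl.apply(lab[...,0]);img=cv2.cvtColor(lab,cv2.COLOR_LAB2BGR)
    m=proj(c,[[*S,.045]])[0]
    out.append(crop(c,img,m,40,50,10,[(circ(*S,0,.013),(255,0,255)),(circ(*S,.068,.013),(255,255,0)),(circ(*S,.082,.0045),(255,0,255))]))
    J=[(proj(c,[[S[0]+a,S[1]+b,.04]])[0]-proj(c,[[*S,.04]])[0]).round(2) for a,b in((.004,0),(0,.004))];print(c,J)
cv2.imwrite("pics/s.png",np.hstack(out))
E
```

```text
scene [array([ 1.37, -0.48]), array([-0.78, -0.6 ])]
top [array([ 0.08, -1.81]), array([-1.79, -0.05])]
```

View pics/s.png

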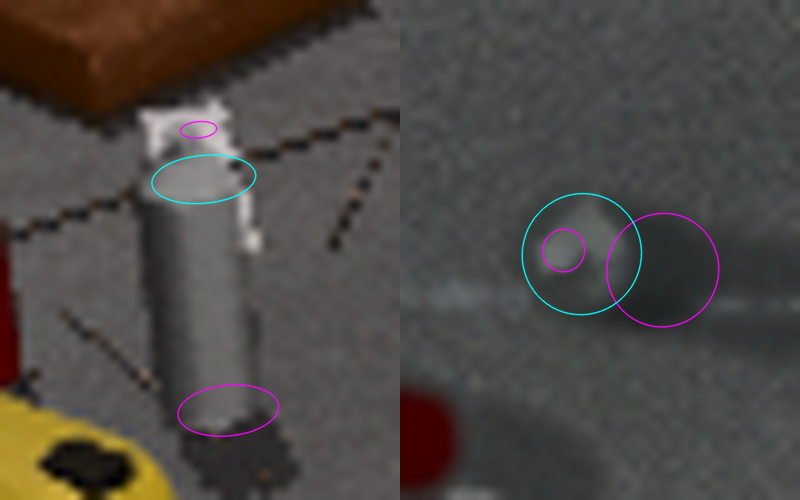

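```bash
cat > g.py <<'E'
import sys, numpy as np
from plant import env
from scipy.spatial.transform import Rotation as R
def go(x,y,z,yaw):
    s=env.state();r=R.from_euler("xyz",s["tcp_rot"])
    d=r.inv().apply(np.array([x,y,z])-s["position"])/.15
    t=(R.from_euler("xyz",s["tcp_rot"]).inv()*R.from_euler("xyz",[np.pi,0,np.radians(yaw)])).as_rotvec(degrees=True)
    print("t",round(s["time"],2),"pos",s["position"].round(4),"rpy",np.degrees(s["tcp_rot"]).round(1),"w",round(s["gripper_width"],4),"F",np.round(s["force"],1),"\ncmd",d.round(3),"turn",(t/30).round(3))
go(*map(float,sys.argv[1:5]))
E
python3 g.py .493 .2655 .2 90
```

```text
t 1.3 pos [0.1714 0.5488 0.2313] rpy [-180.    -0.   162.7] w 0.0853 F [ 0.1  0.3 -0.3] 
cmd [-2.609 -1.164  0.208] turn [-0.     0.     2.422]
```

Emit:
{"api": "arm_command", "payload": {
  "commands": "0.4 -1 -0.45 0 1; 0.4 -1 -0.45 0 1; 0.4 -1 -0.45 0 1; 0.4 -1 -0.45 0 1; 0.4 -1 -0.45 0 1"
}}

```text
time: 1.8
position: [0.2961, 0.4383, 0.2314]
tcp_rot: [3.141, 0.0, 2.31]
force: [-0.6, -0.0, -0.1]
gripper_width: 0.0593
gripper_force: 0.0
```

```bash
python3 g.py .493 .2655 .2 90
```

```text
t 1.8 pos [0.2961 0.4383 0.2314] rpy [180.    0.  132.4] w 0.0593 F [-0.6 -0.  -0.1] 
cmd [-1.736  0.193  0.21 ] turn [1.000e-03 0.000e+00 1.412e+00]
```

Emit:
{"api": "arm_command", "payload": {
  "commands": "0.4 -1 0.1 0.1 1; 0.4 -1 0.1 0.1 1; 0.4 -1 0.1 0.1 1; 0.4 -1 0.1 0.1 1; 0.4 -1 0.1 0.1 1;0.4 -1 0.1 0.1 1"
}}

```text
time: 2.4
position: [0.4065, 0.3404, 0.2164]
tcp_rot: [-3.141, -0.0, 1.796]
force: [-0.2, 0.2, -0.7]
gripper_width: 0.0599
gripper_force: 0.0
```

```bash
python3 g.py .493 .2655 .2 90
```

```text
t 2.4 pos [0.4065 0.3404 0.2164] rpy [-180.    -0.   102.9] w 0.0599 F [-0.2  0.2 -0.7] 
cmd [-0.616  0.45   0.109] turn [-0.    -0.001  0.431]
```

Emit:
{"api": "arm_command", "payload": {
  "commands": "0.4 -0.616 0.45 0.1 0.43; 0.4 -0.616 0.45 0.1 0.43; 0.4 -0.616 0.45 0.1 0.43; 0.4 -0.616 0.45 0.1 0.43; 0.4 -0.616 0.45 0.1 0.43;0.4 -0.616 0.45 0.1 0.43"
}}

```text
time: 3.0
position: [0.4923, 0.2655, 0.2017]
tcp_rot: [3.141, -0.0, 1.57]
force: [-0.1, -0.1, 0.4]
gripper_width: 0.0598
gripper_force: 0.0
```

```bash
python3 g.py .493 .2655 .039 90
```

```text
t 3.0 pos [0.4923 0.2655 0.2017] rpy [180.   -0.   89.9] w 0.0598 F [-0.1 -0.1  0.4] 
cmd [-0.     0.004  1.084] turn [ 0.    -0.001 -0.002]
```

Emit:
{"api": "arm_command", "payload": {
  "commands": "0.4 0 0.004 0.3 0; 0.4 0 0.004 0.6 0; 0.4 0 0.004 0.8 0; 0.4 0 0.004 1 0; 0.4 0 0.004 1 0; 0.4 0 0.004 1 0"
}}

```text
time: 3.6
position: [0.4936, 0.2649, 0.0523]
tcp_rot: [3.141, -0.0, 1.568]
force: [1.0, 0.2, 0.4]
gripper_width: 0.0598
gripper_force: 0.0
```

```bash
python3 g.py .493 .2655 .039 90; python3 - <<'E'
from h import *
S=(.493,.2655);out=[]
for c in ("scene","top"):
    img=imaging.camera(c); m=proj(c,[[*S,.045]])[0]
    out.append(crop(c,img,m,50,60,8,[(circ(*S,0,.013),(255,0,255)),(circ(*S,.068,.013),(255,255,0))]))
cv2.imwrite("pics/s2.png",np.hstack(out))
E
```

```text
t 3.6 pos [0.4936 0.2649 0.0523] rpy [180.   -0.   89.8] w 0.0598 F [1.  0.2 0.4] 
cmd [ 0.004 -0.004  0.089] turn [ 0.    -0.    -0.005]
```

View pics/s2.png

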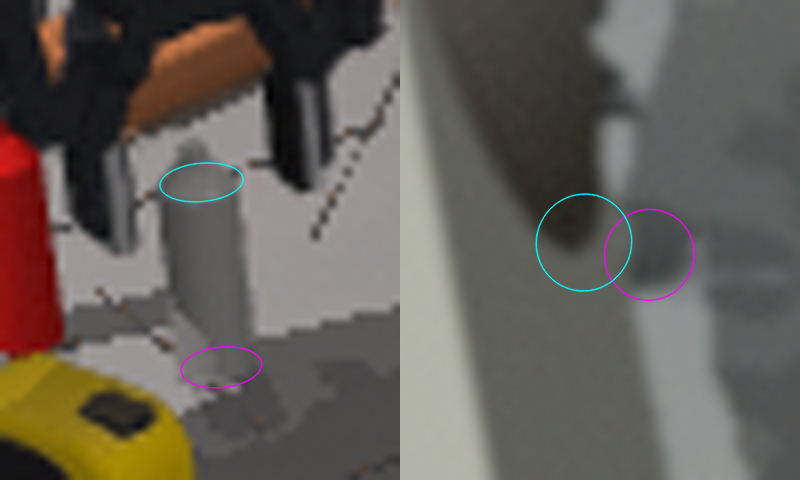

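The cartridge stands between the open fingers, and the overlay fits at crop (201,182) and (221,367). I'll descend and grip.

Emit:
{"api": "arm_command", "payload": {
  "commands": "0.4 0.004 -0.004 0.089 0; 0.4 0.004 -0.004 0.089 0; 0.4 0.004 -0.004 0.089 0; -1 0.004 -0.004 0.089 0; -1 0.004 -0.004 0.089 0; -1 0.004 -0.004 0.089 0; -1 0.004 -0.004 0.089 0; -1 0.004 -0.004 0.089 0; -1 0.004 -0.004 0.089 0; -1 0.004 -0.004 0.089 0; -1 0.004 -0.004 0.089 0"
}}

```text
time: 4.8
position: [0.4935, 0.2647, 0.0383]
tcp_rot: [3.141, -0.0, 1.566]
force: [-0.3, -0.4, 6.2]
gripper_width: 0.0244
gripper_force: 58.7
```

```bash
python3 g.py .493 .2655 .039 90
```

```text
t 4.8 pos [0.4935 0.2647 0.0383] rpy [180.   -0.   89.7] w 0.0244 F [-0.3 -0.4  6.2] 
cmd [ 0.005 -0.003 -0.005] turn [ 0.001 -0.    -0.008]
```

Emit:
{"api": "arm_command", "payload": {
  "commands": "-1 0 0 -0.3 0; -1 0 0 -0.6 0; -1 0 0 -0.6 0; -1 0 0 -0.6 0"
}}

```text
time: 5.2
position: [0.4935, 0.2648, 0.1285]
tcp_rot: [3.14, -0.001, 1.566]
force: [0.5, -0.2, -1.1]
gripper_width: 0.0243
gripper_force: 59.2
```

```bash
python3 g.py .6032 .0035 .128 90
```

```text
t 5.2 pos [0.4935 0.2648 0.1285] rpy [179.9  -0.   89.8] w 0.0243 F [ 0.5 -0.2 -1.1] 
cmd [-1.739  0.739  0.004] turn [ 0.003 -0.001 -0.008]
```

Emit:
{"api": "arm_command", "payload": {
  "commands": "-1 -0.25 0.1 0 0; -1 -0.5 0.2 0 0;-1 -0.75 0.3 0 0; -1 -1 0.43 0 0; -1 -1 0.43 0 0; -1 -1 0.43 0 0"
}}

```text
time: 5.8
position: [0.5567, 0.1136, 0.1263]
tcp_rot: [-3.139, 0.0, 1.565]
force: [-0.2, 0.3, -0.9]
gripper_width: 0.0241
gripper_force: 59.2
```

```bash
python3 g.py .6032 .0035 .128 90
```

```text
t 5.8 pos [0.5567 0.1136 0.1263] rpy [-179.8    0.    89.6] w 0.0241 F [-0.2  0.3 -0.9] 
cmd [-0.732  0.314 -0.012] turn [-0.005  0.    -0.012]
```

Emit:
{"api": "arm_command", "payload": {
  "commands": "-1 -0.25 0.1 0 0; -1 -0.5 0.2 0 0;-1 -0.73 0.31 0.1 0; -1 -0.732 0.314 0.2 0; -1 -0.732 0.314 0.2 0; -1 -0.732 0.314 0.2 0"
}}

```text
time: 6.4
position: [0.6031, 0.0058, 0.0976]
tcp_rot: [-3.14, -0.0, 1.568]
force: [0.7, 0.6, 0.1]
gripper_width: 0.0244
gripper_force: 59.2
```

```bash
python3 g.py .6032 .0035 .051 90; python3 - <<'E'
from h import *
S=(.6032,.0043);f=.0585;out=[]
for c in ("scene","top"):
    img=imaging.camera(c); m=proj(c,[[*S,.06]])[0]
    z=env.state()["position"][2]-.0383
    out.append(crop(c,img,m,50,60,8,[(circ(*S,z,.013),(255,0,255)),(circ(*S,.04,.015),(255,255,0))]))
cv2.imwrite("pics/s3.png",np.hstack(out))
E
```

```text
t 6.4 pos [0.6031 0.0058 0.0976] rpy [-179.9   -0.    89.8] w 0.0244 F [0.7 0.6 0.1] 
cmd [-0.015  0.001  0.31 ] turn [-0.003 -0.001 -0.006]
```

View pics/s3.png

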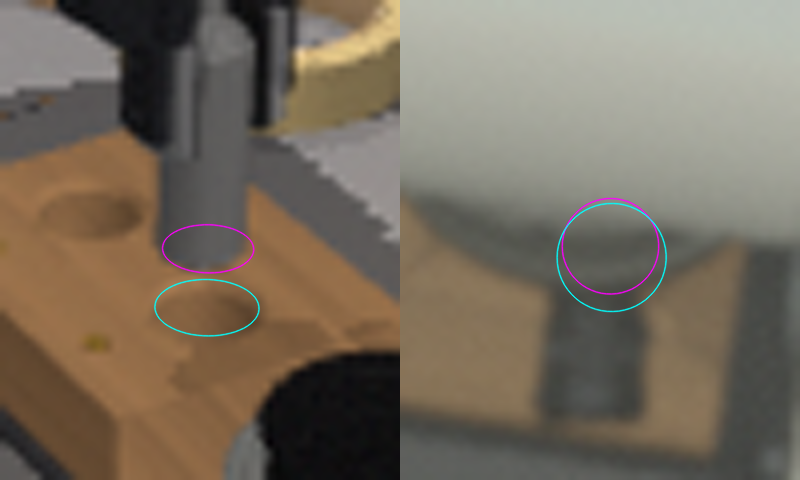

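The foot hangs above pocket 1 at crop (205,248), slightly left as the y lag predicts. I'll correct that, then lower.

Emit:
{"api": "arm_command", "payload": {
  "commands": "-1 -0.017 0.001 0 0; -1 -0.017 0.001 0.04 0; -1 -0.017 0.001 0.08 0; -1 -0.017 0.001 0.12 0; -1 -0.017 0.001 0.15 0; -1 -0.017 0.001 0.18 0; -1 -0.017 0.001 0.18 0"
}}

```text
time: 7.2
position: [0.6036, 0.0019, 0.0701]
tcp_rot: [-3.14, -0.0, 1.566]
force: [-0.2, 0.6, -0.4]
gripper_width: 0.0245
gripper_force: 59.2
```

```bash
python3 g.py .6032 .0035 .051 90
```

```text
t 7.2 pos [0.6036 0.0019 0.0701] rpy [-179.9   -0.    89.7] w 0.0245 F [-0.2  0.6 -0.4] 
cmd [ 0.011 -0.002  0.128] turn [-0.002 -0.    -0.008]
```

Emit:
{"api": "arm_command", "payload": {
  "commands": "-1 0.005 0 0.02 0; -1 0.007 0 0.05 0; -1 0.007 0 0.08 0; -1 0.007 0 0.1 0; -1 0.007 0 0.115 0; -1 0.007 0 0.125 0; -1 0.007 0 0.125 0"
}}

```text
time: 7.9
position: [0.6038, 0.0029, 0.052]
tcp_rot: [-3.141, 0.0, 1.566]
force: [-0.1, -0.1, -1.2]
gripper_width: 0.0245
gripper_force: 59.2
```

```bash
python3 g.py .6032 .0035 .051 90
```

```text
t 7.9 pos [0.6038 0.0029 0.052 ] rpy [-180.     0.    89.8] w 0.0245 F [-0.1 -0.1 -1.2] 
cmd [ 0.004 -0.004  0.007] turn [-0.     0.    -0.008]
```

Emit:
{"api": "arm_command", "payload": {
  "commands": "-1 0 0 0.006 0; -1 0 0 0.011 0; -1 0 0 0.011 0; 0.2 0 0 0.011 0; 0.2 0 0 0.011 0; 0.2 0 0 0.011 0; 0.2 0 0 0.011 0; 0.2 0 0 0.011 0"
}}

```text
time: 8.7
position: [0.6039, 0.0029, 0.0506]
tcp_rot: [3.142, 0.0, 1.566]
force: [-0.0, 0.2, -0.4]
gripper_width: 0.0516
gripper_force: 0.0
```

Emit:
{"api": "arm_command", "payload": {
  "commands": "0.2 0 0 -0.2 0; 0.2 0 0 -0.5 0; 0.2 0 0 -0.8 0; 0.2 0 0 -1 0; 0.2 0 0 -1 0; 0.2 0 0 -1 0"
}}

```text
time: 9.3
position: [0.604, 0.0029, 0.2007]
tcp_rot: [3.141, 0.0, 1.566]
force: [-0.1, -0.1, -2.0]
gripper_width: 0.0512
gripper_force: 0.0
```

```bash
python3 g.py .478 -.272 .2 90
```

```text
t 9.3 pos [0.604  0.0029 0.2007] rpy [180.    0.   89.8] w 0.0512 F [-0.1 -0.1 -2. ] 
cmd [-1.836 -0.832  0.005] turn [ 0.002  0.    -0.008]
```

Emit:
{"api": "arm_command", "payload": {
  "commands": "0.4 -0.3 -0.14 0 0; 0.4 -0.6 -0.28 0 0; 0.4 -0.9 -0.42 0 0; 0.4 -0.92 -0.42 0 0; 0.4 -0.92 -0.42 0 0"
}}

```text
time: 9.8
position: [0.5396, -0.1357, 0.1993]
tcp_rot: [-3.14, -0.001, 1.564]
force: [-0.2, 0.2, 0.5]
gripper_width: 0.0598
gripper_force: 0.0
```

Emit:
{"api": "arm_command", "payload": {
  "commands": "0.4 -0.3 -0.14 0 0; 0.4 -0.6 -0.28 0 0; 0.4 -0.9 -0.42 0 0; 0.4 -0.92 -0.42 0 0; 0.4 -0.92 -0.42 0 0; 0.4 -0.92 -0.42 0 0"
}}

```text
time: 10.4
position: [0.4774, -0.2712, 0.2]
tcp_rot: [-3.141, -0.001, 1.568]
force: [0.5, -0.3, 0.1]
gripper_width: 0.0596
gripper_force: 0.0
```

```bash
python3 g.py .478 -.272 .059 90;  python3 - <<'E'
from h import *
S=(.6034,.0043);L=(.478,-.272);B=(.600,-.287);img=imaging.camera("scene");imt=imaging.camera("top");M=(255,0,255);C=(255,255,0)
o=[crop("scene",img,proj("scene",[[*S,.05]])[0],60,70,6,[(circ(*S,.08,.013),M),(circ(*S,.094,.0045),C)]),
   crop("scene",img,proj("scene",[[*L,.07]])[0],60,70,6,[(circ(*L,.0,.013),M),(circ(*L,.098,.013),C)])]
cv2.imwrite("pics/s4.png",np.hstack(o))
E
```

```text
t 10.4 pos [ 0.4774 -0.2712  0.2   ] rpy [-180.    -0.    89.8] w 0.0596 F [ 0.5 -0.3  0.1] 
cmd [-0.006  0.005  0.94 ] turn [-0.001 -0.002 -0.006]
```

View pics/s4.png

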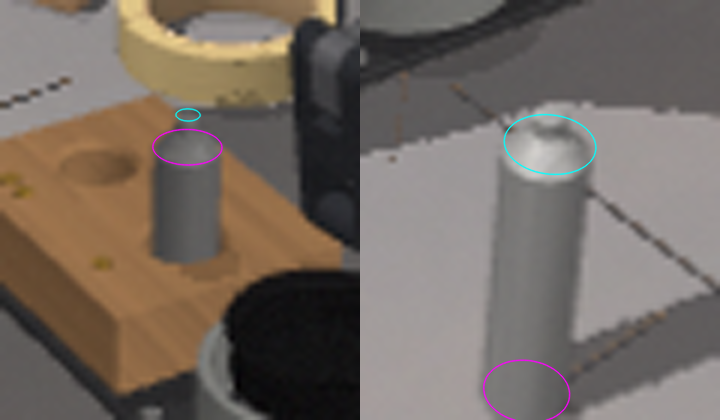

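The short cartridge is seated in pocket 1, with its overlay fitting at crop (187,147). The long cartridge stands below at crop (545,145), within about 1 px. I'll grip it.

Emit:
{"api": "arm_command", "payload": {
  "commands": "0.4 -0.007 0.002 0.3 0; 0.4 -0.008 0.002 0.6 0; 0.4 -0.008 0.002 0.85 0; 0.4 -0.008 0.002 0.94 0; 0.4 -0.008 0.002 0.94 0; 0.4 -0.008 0.002 0.94 0; -1 -0.008 0.002 0.94 0; -1 -0.008 0.002 0.94 0; -1 -0.008 0.002 0.94 0; -1 -0.008 0.002 0.94 0; -1 -0.008 0.002 0.94 0; -1 -0.008 0.002 0.94 0; -1 -0.008 0.002 0.94 0; -1 -0.008 0.002 0.94 0"
}}

```text
time: 11.9
position: [0.4775, -0.2742, 0.061]
tcp_rot: [3.14, 0.001, 1.566]
force: [-0.7, 0.4, 8.2]
gripper_width: 0.0247
gripper_force: 58.3
```

Emit:
{"api": "arm_command", "payload": {
  "commands": "-1 0 0 -0.2 0; -1 0 0 -0.5 0; -1 0 0 -0.7 0; -1 0 0 -0.7 0; -1 0 0 -0.7 0"
}}

```text
time: 12.4
position: [0.4771, -0.2738, 0.1652]
tcp_rot: [3.14, 0.001, 1.566]
force: [0.1, 0.5, -1.7]
gripper_width: 0.0247
gripper_force: 59.1
```

```bash
python3 g.py .612 .0687 .16 90
```

```text
t 12.4 pos [ 0.4771 -0.2738  0.1652] rpy [1.799e+02 1.000e-01 8.970e+01] w 0.0247 F [ 0.1  0.5 -1.7] 
cmd [2.288 0.889 0.033] turn [ 0.002  0.002 -0.008]
```

Emit:
{"api": "arm_command", "payload": {
  "commands": "-1 0.25 0.1 -0.1 0; -1 0.5 0.2 -0.2 0; -1 0.75 0.3 -0.2 0; -1 1 0.39 -0.2 0; -1 1 0.39 -0.2 0; -1 1 0.39 -0.2 0"
}}

```text
time: 13.0
position: [0.5359, -0.1232, 0.1933]
tcp_rot: [-3.14, -0.0, 1.568]
force: [0.1, -0.7, -1.2]
gripper_width: 0.0249
gripper_force: 59.1
```

Emit:
{"api": "arm_command", "payload": {
  "commands": "-1 0.25 0.1 0 0; -1 0.5 0.2 0 0; -1 0.75 0.3 0 0; -1 1 0.39 0 0; -1 1 0.39 0 0; -1 1 0.39 0 0"
}}

```text
time: 13.6
position: [0.5951, 0.0254, 0.1936]
tcp_rot: [-3.14, 0.0, 1.567]
force: [0.1, 0.2, -1.1]
gripper_width: 0.0246
gripper_force: 59.1
```

```bash
python3 g.py .612 .0677 .16 90
```

```text
t 13.6 pos [0.5951 0.0254 0.1936] rpy [-179.9    0.    89.8] w 0.0246 F [ 0.1  0.2 -1.1] 
cmd [0.283 0.112 0.223] turn [-0.003  0.001 -0.008]
```

Emit:
{"api": "arm_command", "payload": {
  "commands": "-1 0.14 0.05 0 0; -1 0.283 0.112 0 0; -1 0.283 0.112 0.2 0; -1 0.283 0.112 0.4 0; -1 0.283 0.112 0.45 0; -1 0.283 0.112 0.45 0; -1 0.283 0.112 0.45 0"
}}

```text
time: 14.3
position: [0.6128, 0.0673, 0.1285]
tcp_rot: [3.14, 0.0, 1.565]
force: [0.9, -0.3, -1.9]
gripper_width: 0.0246
gripper_force: 59.1
```

```bash
python3 g.py .612 .0677 .073 90;  python3 - <<'E'
from h import *
s=env.state()["position"];P=(.6119,.0687);Q=(s[0],s[1]+.001)
o=[]
for c in("scene","top"):
    o.append(crop(c,imaging.camera(c),proj(c,[[*P,.06]])[0],50,60,8,[(circ(*P,.04,.015),(255,255,0)),(circ(*Q,s[2]-.061,.013),(255,0,255))]))
cv2.imwrite("pics/s5.png",np.hstack(o))
E
```

```text
t 14.3 pos [0.6128 0.0673 0.1285] rpy [179.9   0.   89.7] w 0.0246 F [ 0.9 -0.3 -1.9] 
cmd [ 0.003 -0.006  0.37 ] turn [ 0.003  0.    -0.01 ]
```

View pics/s5.png

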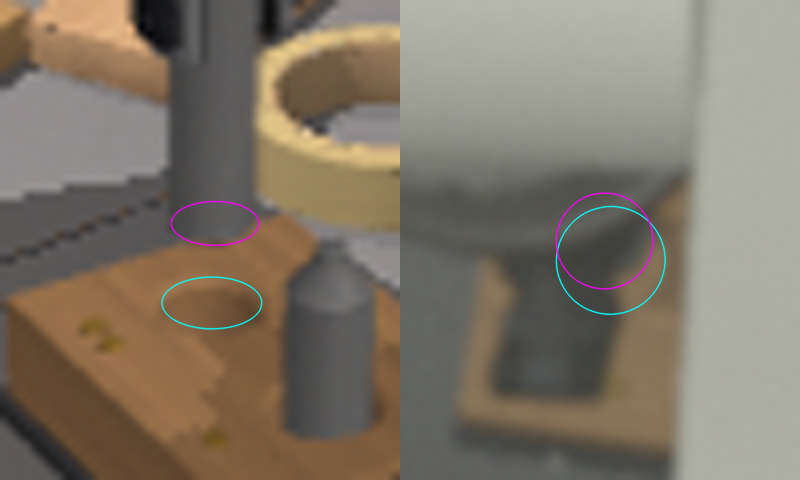

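The long cartridge's foot at crop (213,222) is aligned over pocket 2 at (212,303). I'll lower it.

Emit:
{"api": "arm_command", "payload": {
  "commands": "-1 0.003 -0.004 0.1 0; -1 0.003 -0.004 0.18 0; -1 0.003 -0.004 0.22 0; -1 0.003 -0.004 0.25 0; -1 0.003 -0.004 0.28 0; -1 0.003 -0.004 0.28 0"
}}

```text
time: 15.0
position: [0.6115, 0.0686, 0.0844]
tcp_rot: [-3.141, 0.0, 1.567]
force: [-0.5, -1.1, -1.7]
gripper_width: 0.0246
gripper_force: 59.1
```

```bash
python3 g.py .612 .0677 .073 90
```

```text
t 15.0 pos [0.6115 0.0686 0.0844] rpy [-180.     0.    89.8] w 0.0246 F [-0.5 -1.1 -1.7] 
cmd [-0.006  0.004  0.076] turn [-0.002  0.    -0.008]
```

In the pocket and free, since the foot is below the block's top with no lateral force. Continuing down.

Emit:
{"api": "arm_command", "payload": {
  "commands": "-1 -0.003 0 0.03 0; -1 -0.003 0 0.05 0; -1 -0.003 0 0.065 0; -1 -0.003 0 0.076 0; -1 -0.003 0 0.08 0; -1 -0.003 0 0.08 0"
}}

```text
time: 15.6
position: [0.6117, 0.0681, 0.0731]
tcp_rot: [3.142, 0.0, 1.566]
force: [-0.4, 0.4, -1.1]
gripper_width: 0.0248
gripper_force: 59.3
```

```bash
python3 g.py .612 .0677 .0725 90
```

```text
t 15.6 pos [0.6117 0.0681 0.0731] rpy [180.    0.   89.8] w 0.0248 F [-0.4  0.4 -1.1] 
cmd [-0.003  0.002  0.004] turn [ 0.     0.    -0.008]
```

Emit:
{"api": "arm_command", "payload": {
  "commands": "-1 0 0 0.006 0; -1 0 0 0.01 0; -1 0 0 0.01 0"
}}

```text
time: 15.9
position: [0.6119, 0.0681, 0.0729]
tcp_rot: [3.14, 0.0, 1.566]
force: [-5.3, 0.1, 15.4]
gripper_width: 0.0247
gripper_force: 61.9
```

Emit:
{"api": "arm_command", "payload": {
  "commands": "0.2 0 0 0 0; 0.2 0 0 0 0; 0.2 0 0 0 0; 0.2 0 0 0 0; 0.2 0 0 0 0; 0.2 0 0 0 0"
}}

```text
time: 16.5
position: [0.6116, 0.0681, 0.0715]
tcp_rot: [-3.141, 0.0, 1.566]
force: [-1.1, -0.3, 0.4]
gripper_width: 0.0513
gripper_force: 0.0
```

Emit:
{"api": "arm_command", "payload": {
  "commands": "0.2 0 0 -0.2 0; 0.2 0 0 -0.5 0; 0.2 0 0 -0.8 0; 0.2 0 0 -1 0; 0.2 0 0 -1 0; 0.2 0 0 -1 0"
}}

```text
time: 17.1
position: [0.6117, 0.0682, 0.2217]
tcp_rot: [3.141, 0.0, 1.566]
force: [-0.6, -0.2, -0.7]
gripper_width: 0.0514
gripper_force: 0.0
```

```bash
python3 g.py .600 -.287 .22 90;python3 - <<'E'
from plant import imaging
for c in("scene","top"):
    imaging.camera(c)
    for l in("long_cartridge_center","short_cartridge_center","bottle_center"):print(c,l,[(round(d["p"],2),d["location"].round(3) if hasattr(d["location"],"round") else [round(v,3) for v in d["location"]]) for d in imaging.tip_of(c,l)])
E
```

```text
t 17.1 pos [0.6117 0.0682 0.2217] rpy [180.    0.   89.8] w 0.0514 F [-0.6 -0.2 -0.7] 
cmd [-2.368 -0.068  0.011] turn [ 0.001  0.    -0.008]
scene long_cartridge_center [(0.76, [0.611, 0.068, 0.069]), (0.4, [0.611, 0.068, 0.043])]
scene short_cartridge_center [(0.68, [0.454, 0.321, 0.043]), (0.58, [0.604, 0.004, 0.055])]
scene bottle_center [(0.71, [0.515, -0.359, 0.066]), (0.7, [0.601, -0.292, 0.066]), (0.63, [0.671, 0.337, -0.0]), (0.53, [0.604, 0.006, 0.038])]
top long_cartridge_center [(0.44, [0.615, 0.069, 0.071])]
top short_cartridge_center [(0.53, [0.604, 0.0, 0.052]), (0.51, [0.447, 0.321, 0.042])]
top bottle_center [(0.83, [0.599, -0.288, 0.066]), (0.6, [0.521, -0.354, 0.069])]
```

Emit:
{"api": "arm_command", "payload": {
  "commands": "1 -0.3 0 0 0; 1 -0.6 0 0 0; 1 -0.9 -0.03 0 0; 1 -1 -0.03 0 0; 1 -1 -0.03 0 0; 1 -1 -0.03 0 0"
}}

```text
time: 18.1
position: [0.6066, -0.0813, 0.2215]
tcp_rot: [-3.141, -0.0, 1.566]
force: [0.2, 1.1, 0.8]
gripper_width: 0.0856
gripper_force: 0.0
```

Emit:
{"api": "arm_command", "payload": {
  "commands": "1 -0.3 0 0 0; 1 -0.6 0 0 0; 1 -0.9 -0.03 0 0; 1 -1 -0.04 0 0; 1 -1 -0.04 0 0; 1 -1 -0.04 0 0"
}}

```text
time: 18.7
position: [0.6003, -0.2302, 0.2215]
tcp_rot: [-3.142, -0.001, 1.567]
force: [-0.3, -1.1, -0.3]
gripper_width: 0.0855
gripper_force: 0.0
```

```bash
python3 g.py .600 -.289 .09 90
```

```text
t 18.7 pos [ 0.6003 -0.2302  0.2215] rpy [-180.    -0.    89.8] w 0.0855 F [-0.3 -1.1 -0.3] 
cmd [-0.392 -0.     0.877] turn [-0.    -0.001 -0.007]
```

Emit:
{"api": "arm_command", "payload": {
  "commands": "1 -0.2 0 0 0; 1 -0.392 0 0 0; 1 -0.392 0 0 0; 1 -0.392 0 0.25 0; 1 -0.392 0 0.5 0; 1 -0.392 0 0.75 0; 1 -0.392 0 0.877 0; 1 -0.392 0 0.877 0; 1 -0.392 0 0.877 0"
}}

```text
time: 19.6
position: [0.6004, -0.2893, 0.0911]
tcp_rot: [3.141, 0.0, 1.568]
force: [-0.1, 0.1, 0.5]
gripper_width: 0.0855
gripper_force: 0.0
```

```bash
python3 g.py .600 -.289 .0665 90
```

```text
t 19.6 pos [ 0.6004 -0.2893  0.0911] rpy [180.    0.   89.8] w 0.0855 F [-0.1  0.1  0.5] 
cmd [ 0.002 -0.003  0.164] turn [ 0.001  0.    -0.006]
```

Emit:
{"api": "arm_command", "payload": {
  "commands": "1 0 -0.002 0.08 0; 1 0 -0.002 0.14 0; 1 0 -0.002 0.164 0; 1 0 -0.002 0.164 0"
}}

```text
time: 20.0
position: [0.5991, -0.2905, 0.0648]
tcp_rot: [-3.141, -0.0, 1.566]
force: [0.7, 0.7, 0.1]
gripper_width: 0.0852
gripper_force: 0.0
```

Emit:
{"api": "arm_command", "payload": {
  "commands": "-1 0 0 0 0; -1 0 0 0 0; -1 0 0 0 0; -1 0 0 0 0; -1 0 0 0 0; -1 0 0 0 0; -1 0 0 0 0; -1 0 0 0 0"
}}

```text
time: 20.8
position: [0.5995, -0.2909, 0.0664]
tcp_rot: [3.141, 0.001, 1.566]
force: [-0.9, 0.1, 6.1]
gripper_width: 0.0491
gripper_force: 61.8
```

```bash
python3 g.py .5905 -.0898 .0665 90
```

```text
t 20.8 pos [ 0.5995 -0.2909  0.0664] rpy [180.    0.   89.7] w 0.0491 F [-0.9  0.1  6.1] 
cmd [ 1.34  -0.066 -0.002] turn [ 0.002  0.001 -0.008]
```

Emit:
{"api": "arm_command", "payload": {
  "commands": "-1 0 0 -0.2 0; -1 0 0 -0.4 0; -1 0 0 -0.6 0; -1 0 0 -0.65 0; -1 0.2 -0.01 -0.65 0; -1 0.4 -0.02 -0.65 0; -1 0.65 -0.04 -0.65 0; -1 0.9 -0.05 -0.65 0; -1 0.9 -0.05 -0.65 0; -1 0.9 -0.05 -0.65 0"
}}

```text
time: 21.8
position: [0.5923, -0.1549, 0.1623]
tcp_rot: [-3.141, 0.0, 1.568]
force: [0.2, -0.3, -3.3]
gripper_width: 0.0489
gripper_force: 63.6
```

```bash
python3 g.py .5905 -.0898 .1374 90
```

```text
t 21.8 pos [ 0.5923 -0.1549  0.1623] rpy [-180.     0.    89.8] w 0.0489 F [ 0.2 -0.3 -3.3] 
cmd [ 0.434 -0.013  0.166] turn [-0.001  0.    -0.006]
```

Emit:
{"api": "arm_command", "payload": {
  "commands": "-1 0.2 -0.01 0 0; -1 0.4 -0.012 0 0; -1 0.43 -0.012 0.1 0; -1 0.43 -0.012 0.2 0; -1 0.43 -0.012 0.2 0; -1 0.43 -0.012 0.2 0"
}}

```text
time: 22.4
position: [0.5907, -0.0922, 0.1322]
tcp_rot: [-3.14, -0.0, 1.565]
force: [0.5, 0.3, -1.2]
gripper_width: 0.0495
gripper_force: 63.5
```

```bash
python3 g.py .5905 -.0902 .1054 90;  python3 - <<'E'
from h import *
from plant import imaging
for c in("scene","top"):
    imaging.camera(c);print([(round(d["p"],2),np.round(d["location"],3)) for d in imaging.tip_of(c,"bottle_center")],[(round(d["p"],2),np.round(d["location"],3)) for d in imaging.tip_of(c,"ring_seat")])
E
```

```text
t 22.4 pos [ 0.5907 -0.0922  0.1322] rpy [-179.9   -0.    89.7] w 0.0495 F [ 0.5  0.3 -1.2] 
cmd [ 0.013 -0.001  0.179] turn [-0.003 -0.    -0.011]
[(0.97, array([ 0.518, -0.36 ,  0.066])), (0.87, array([ 0.589, -0.095,  0.133]))] [(0.63, array([ 0.59 , -0.09 ,  0.044]))]
[(0.73, array([ 0.52 , -0.359,  0.069])), (0.53, array([ 0.592, -0.09 ,  0.134]))] [(0.76, array([ 0.589, -0.092,  0.037]))]
```

Emit:
{"api": "arm_command", "payload": {
  "commands": "-1 0.008 -0.001 0 0; -1 0.008 -0.001 0.03 0; -1 0.008 -0.001 0.06 0; -1 0.008 -0.001 0.09 0; -1 0.008 -0.001 0.12 0; -1 0.008 -0.001 0.15 0; -1 0.008 -0.001 0.165 0; -1 0.008 -0.001 0.165 0"
}}

```text
time: 23.5
position: [0.5906, -0.0898, 0.1077]
tcp_rot: [-3.141, -0.0, 1.567]
force: [-0.6, -0.2, -2.3]
gripper_width: 0.0494
gripper_force: 63.6
```

```bash
python3 g.py .5905 -.0902 .0894 90
```

```text
t 23.5 pos [ 0.5906 -0.0898  0.1077] rpy [-180.    -0.    89.8] w 0.0494 F [-0.6 -0.2 -2.3] 
cmd [-0.003 -0.     0.122] turn [-0.001 -0.    -0.008]
```

Emit:
{"api": "arm_command", "payload": {
  "commands": "-1 0 0 0.01 0; -1 0 0 0.016 0; -1 0 0 0.016 0; -1 0 0 0.016 0"
}}

```text
time: 23.9
position: [0.5908, -0.0899, 0.1059]
tcp_rot: [3.141, 0.0, 1.566]
force: [0.4, -0.1, -2.4]
gripper_width: 0.0495
gripper_force: 63.6
```

Emit:
{"api": "arm_command", "payload": {
  "commands": "-1 0 0 0.01 0; -1 0 0 0.02 0; -1 0 0 0.02 0; -1 0 0 0.02 0"
}}

```text
time: 24.3
position: [0.5909, -0.09, 0.1032]
tcp_rot: [3.141, 0.0, 1.566]
force: [-1.9, -0.3, 5.9]
gripper_width: 0.0492
gripper_force: 64.4
```

```bash
python3 - <<'E'
from plant import env,imaging
import numpy as np
a=[]
for i in range(4):
    imaging.camera("scene");s=env.state();a.append([s["position"][2],*s["force"]])
print(np.round(a,4).mean(0))
E
```

```text
[ 0.1033   -1.38645   0.193175  5.6762  ]
```

Emit:
{"api": "arm_command", "payload": {
  "commands": "-1 0 0 0.02 0; -1 0 0 0.04 0; -1 0 0 0.06 0; -1 0 0 0.075 0; -1 0 0 0.085 0; -1 0 0 0.085 0; -1 0 0 0.085 0; -1 0 0 0.085 0"
}}

```text
time: 25.3
position: [0.591, -0.09, 0.0909]
tcp_rot: [3.141, 0.0, 1.566]
force: [-2.1, -0.3, 10.0]
gripper_width: 0.0493
gripper_force: 64.9
```

```bash
cat > m.py <<'E'
from plant import env,imaging
import numpy as np
a=[]
for i in range(4):
    imaging.camera("scene");s=env.state();a.append([s["position"][2],*s["force"]])
print(s["time"],np.round(a,4).mean(0),s["gripper_width"])
E
python3 m.py; python3 - <<'E'
from h import *
s=env.state()["position"];R=(.5905,-.0898);o=[]
for c in("scene",):
    z=s[2]-.0664
    o.append(crop(c,imaging.camera(c),proj(c,[[*R,.06]])[0],80,60,10,[(circ(*R,.04,.046),(255,0,255)),(circ(*R,z+.017,.0375),(255,255,0))]))
cv2.imwrite("pics/s6.png",o[0])
E
```

```text
25.5 [ 0.0909   -2.33555   0.495825 10.554125] 0.049124870848864945
```

View pics/s6.png

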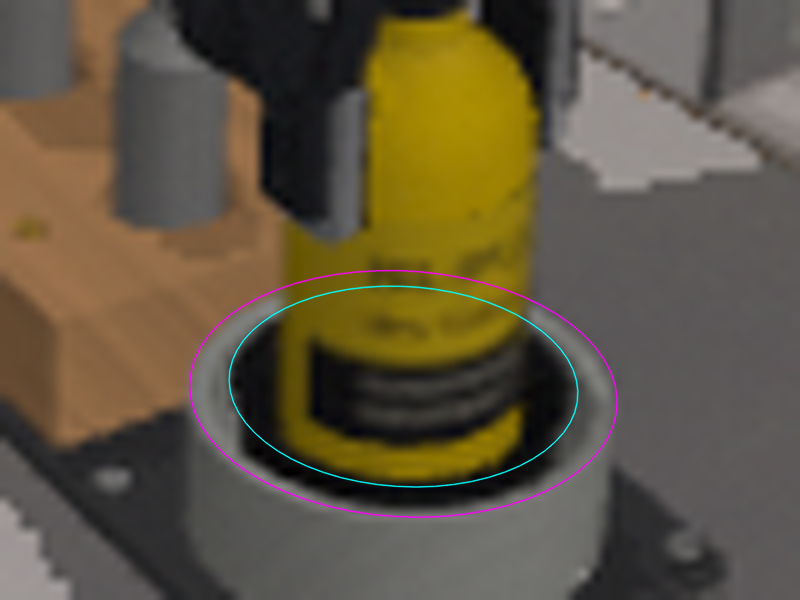

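The bottle stands upright in the ring, and the ring's rim is nearly level with the sleeve's at crop (405,490). By contact height it's about 14.5 mm down, so it needs about 1.5 mm more.

Emit:
{"api": "arm_command", "payload": {
  "commands": "-1 0 0 0.004 0; -1 0 0 0.008 0; -1 0 0 0.01 0; -1 0 0 0.01 0; -1 0 0 0.01 0"
}}

```text
time: 26.05
position: [0.591, -0.09, 0.0895]
tcp_rot: [3.141, 0.001, 1.566]
force: [-3.0, -0.5, 10.0]
gripper_width: 0.0494
gripper_force: 64.9
```

```bash
python3 m.py
```

```text
26.25 [ 0.08945  -2.81385   0.2507   11.377225] 0.049398066719501296
```

Now a gentle probe for the stop at 18 mm, to pin the depth down.

Emit:
{"api": "arm_command", "payload": {
  "commands": "-1 0 0 0.008 0; -1 0 0 0.008 0; -1 0 0 0.008 0"
}}

```text
time: 26.55
position: [0.591, -0.09, 0.0883]
tcp_rot: [3.141, 0.001, 1.566]
force: [-3.1, 1.5, 11.1]
gripper_width: 0.0497
gripper_force: 65.0
```

```bash
python3 m.py
```

```text
26.75 [ 0.0883   -3.1953    0.4613   11.730825] 0.049538430079879944
```

Emit:
{"api": "arm_command", "payload": {
  "commands": "-1 0 0 0.005 0; -1 0 0 0.005 0; -1 0 0 0.005 0"
}}

```text
time: 27.05
position: [0.591, -0.09, 0.0876]
tcp_rot: [3.14, 0.001, 1.566]
force: [-2.5, 0.4, 11.2]
gripper_width: 0.0492
gripper_force: 65.0
```

```bash
python3 m.py
```

```text
27.25 [ 0.0876   -3.206475 -0.028275 11.9374  ] 0.049497357319126266
```

Emit:
{"api": "arm_command", "payload": {
  "commands": "-1 0 0 0.005 0; -1 0 0 0.005 0; -1 0 0 0.005 0"
}}

```text
time: 27.55
position: [0.5911, -0.09, 0.0872]
tcp_rot: [3.14, 0.001, 1.567]
force: [-3.9, 0.5, 16.2]
gripper_width: 0.0493
gripper_force: 65.5
```

```bash
python3 m.py
```

```text
27.75 [ 0.0872   -4.00285   0.39925  16.670675] 0.049067040253110594
```

The stop shows as a force jump at 0.0873, so level is at about 0.0893. I'll back off to there.

Emit:
{"api": "arm_command", "payload": {
  "commands": "-1 0 0 -0.008 0; -1 0 0 -0.0165 0; -1 0 0 -0.0165 0; -1 0 0 -0.0165 0; -1 0 0 -0.0165 0"
}}

```text
time: 28.25
position: [0.591, -0.09, 0.0893]
tcp_rot: [3.14, 0.001, 1.566]
force: [-2.9, 0.7, 11.7]
gripper_width: 0.0496
gripper_force: 64.9
```

```bash
python3 m.py; python3 - <<'E'
from h import *
for l in("bottle_center","ring_seat","short_cartridge_center","long_cartridge_center","pliers","tape_measure","wood_block"):print(l,[(round(d["p"],2),np.round(d["location"],3)) for d in imaging.tip_of("scene",l)])
E
```

```text
28.45 [ 0.089275 -2.7836    0.3209   11.32685 ] 0.04939712193956322
bottle_center [(0.86, array([ 0.516, -0.357,  0.068])), (0.61, array([ 0.593, -0.09 ,  0.086]))]
ring_seat [(0.51, array([ 0.59 , -0.09 ,  0.026]))]
short_cartridge_center [(0.83, array([0.454, 0.319, 0.045])), (0.47, array([0.602, 0.006, 0.054]))]
long_cartridge_center [(0.69, array([0.614, 0.068, 0.07 ]))]
pliers [(0.82, array([ 0.383,  0.003, -0.   ])), (0.17, array([0.602, 0.003, 0.052]))]
tape_measure [(0.89, array([0.404, 0.169, 0.005])), (0.5, array([ 0.59 , -0.092,  0.026])), (0.27, array([ 0.598, -0.014, -0.002]))]
wood_block [(0.94, array([ 0.67 ,  0.334, -0.001]))]
```

Everything checks out, so I'm handing the job in while the bottle is held pressed.

```bash
python3 -c "
from plant import env
print(env.close_job())"
```

```text
the job is handed in; nothing more can be done
None
```

I handed the job in after about 28 s: both cartridges are seated and released, and the oil bottle is held upright in the ring, pressed down about 16 mm to the sleeve's rim; the judge's verdict was not shown.

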